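Check the spring return of a tilting mirror mount

TASK

Check the spring return of the tilting mirror mount with your fingertips: gently press down the round pad on its left front corner until the pointer stands at the left rider on the scale, keep it there for about a second, and let go so that the plate springs back to level; then do the same with the right pad and the right rider, and finish clear of the mount. Do not push the pointer on past a rider, and do not touch the pointer or the riders. Pick nothing up and leave the things standing round the mount where they are.

Things in the scene. Friction and masses are not known exactly. Their poses are not given: they have to be found in the camera images.
- mount: fixed aluminium base of the mirror mount, 158 x 184 mm, 12 mm thick; origin on the bench under the axle's middle. x points from the front (pads, robot side) to the rear, where the white arc scale stands (front face 72 mm behind the origin, riders' tops 207 mm above the bench); y points to the left as the robot sees it. The axle runs along x, 55 mm above the bench
- tilt (a joint): tilt of the spring-backed plate (aluminium, 92 x 176 x 8 mm, round mirror in its middle) about the axle, rad: 0 = level, positive = left pad down and pointer leaning left, negative = right pad down, pointer right; stops at +-0.34. The spring (about 1.7 N m/rad: 5 N on a pad at 0.2 rad) brings it back to 0 within about 0.3 s. The pointer at the plate's rear turns with it
- left_rider (a joint): brass rider, a saddle 10 mm wide clipped over the rim of the white scale, left half; value = its angle in rad from the scale's centre, growing to the left. Stiff, stays put; differs from run to run (0.14 to 0.26). The pointer stands at it when tilt = +this value (the pointer's tip is within the rider's width up to 0.044 rad off)
- right_rider (a joint): brass rider, a saddle 10 mm wide clipped over the rim of the white scale, right half; value = its angle in rad from the scale's centre, growing to the right. Stiff, stays put; differs from run to run (0.14 to 0.26). The pointer stands at it when tilt = -this value (the pointer's tip is within the rider's width up to 0.044 rad off)
- left_pad_top (a point): centre of the top face of the round black rubber pad (28 mm wide, 7 mm high) on the left corner of the plate's edge nearest the robot; the place to press, straight down. Level, it is 66 mm above the bench; it lies 72 mm sideways from the axle's line and 11 mm above it, so pressing the plate to angle a (rad) lowers it by about 72 mm x sin(a)
- right_pad_top (a point): centre of the top face of the round black rubber pad (28 mm wide, 7 mm high) on the right corner of the plate's edge nearest the robot; the place to press, straight down. Level, it is 66 mm above the bench; it lies 72 mm sideways from the axle's line and 11 mm above it, so pressing the plate to angle a (rad) lowers it by about 72 mm x sin(a)
- pointer_tip (a point): upper tip of the pointer, an upright dark steel blade 6 mm wide (3 mm at the tip) that turns with the plate, 112 mm from the axle's centre line, 62 mm behind the mount's origin
- left_mark (a point): the point that the pointer's tip occupies when it stands exactly at the middle of the left rider (112 mm from the axle's centre line, in the pointer's plane, just below the rider's upper part); x of its frame points to the rear of the mount, y to the left along the scale, z outward from the axle
- right_mark (a point): the point that the pointer's tip occupies when it stands exactly at the middle of the right rider (112 mm from the axle's centre line, in the pointer's plane, just below the rider's upper part); x of its frame points to the rear of the mount, y to the left along the scale, z outward from the axle
- beaker: glass beaker, 62 mm wide, 78 mm high, loose bystander to the right of the mount; origin under its centre
- stain_violet: small stain vial with black cap, 27 mm wide, 58 mm high, loose bystander to the right of the mount; origin under its centre
- petri_dish_1: open Petri dish, 94 mm wide, 18 mm high, loose bystander farther right; origin under its centre
- marker: felt marker lying on the bench, 135 mm long, 17 mm thick, loose bystander to the left of the mount; origin under its centre

How it is judged:
By the outcome, as a careful person would: the job done as asked, in the order asked, and still so for the second after the job is handed in, with the robot touching nothing.
It also fails if it takes over 48 s, if anything falls off the work surface, if the arm or the gripper's body presses on something with over 40 N, if the wrist force passes 120 N, or if a joint passes its speed limit or range.

ROBOT

A 6-joint arm with a two-finger parallel gripper is mounted at the origin on a cart in front of the work surface, level with it; the furniture and walls round the work are solid. World frame = base frame: x ahead of the robot, y to its left, z up, the work surface at z = 0. Lengths are in m, angles in rad, forces in N, time in s.
With the tool pointing down it reaches from about 0.25 to 0.775 m from the base axis. Payload 4 kg.
Tool frame: the origin (TCP) lies between the finger pads; the fingertips stand 14 mm ahead of it and the grasp point (between the pads) lies 5 mm behind it; z points along the fingers, y is the line along which they close (so a half turn about z gives the same grasp; the last joint's range is limited). The gripper opens to 94 mm and grips with 3 to 60 N. Pads are 16 mm wide; open, the fingers measure 119 mm over their backs; the gripper's body (75 mm by 177 mm) begins 78 mm behind the grasp point.
Start: joints at [1.141, 0.087, 1.371, -0, 1.684, -0.103], TCP at [0.177, 0.521, 0.22] pointing down, gripper open.
Joint ranges: [-3.1, 3.1], [-0.76, 2.03], [0.27, 2.55], [-1.08, 4.22], [0.17, 2.65], [-2.57, 2.57]. Speed limits (rad/s): [2.79, 2.79, 3.14, 3.14, 3.14, 3.14].

INTERFACE

Orientations are given as [roll, pitch, yaw] about the fixed x, y, z axes, in that order (R = Rz(yaw) Ry(pitch) Rx(roll)).
In Python, from bench import robot, snapshot gives the robot as it stands.
- The arm moves only by the tool carry_out, never from a script. Its argument "motion" is text: rows parted by semicolons, each of 4 numbers parted by spaces: the shift along the tool's x, y, z each as a share of 0.15 m, from -1 to 1, then the turn about the tool's z as a share of 180 degrees, from -1 to 1. A call has exactly 8 rows; each row is the pose to reach, as a shift and turn from the pose commanded when the call began, along the tool's axes at that moment, turning the shorter way round; what a row does not reach only later rows make up. A row lasts 1/10 s, in which the tool goes at most 50 mm and 8.59 degrees, less where a joint would pass 70% of its speed; a pose out of reach is approached as far as the arm can. A call with a number of a shift or a turn outside -1 to 1 is refused whole. A call with a gripper value outside its range is refused whole. "grip" is the opening, from -1 (shut) to 1 (fully open), set as the call begins (left out, the last holds). The fingers move at their own pace and stop on an object; the grip force is fixed at half the most. Time passes only in rows, so rows that repeat a pose let the fingers close, or fill a call up. It gives the time, the measured TCP pose, the force, the opening and the grip force at its end, in the units of the state.
- robot.get_obs(): the state, without advancing time (a new reading comes with each control period).
- snapshot(name): name is "scene" or "top" or "wrist"; returns a dict with "image" (384x512x3 uint8, red, green, blue), "fx", "fy", "cx", "cy" (pixels), "pose" (4x4, takes a point from camera to world coordinates); the wrist camera has in their place "hand_eye" (4x4, takes a point from camera to tool coordinates, whose origin is the TCP and whose axes are the flange's). Camera axes: x right, y up, looking along -z (the intrinsics and any distortion apply to the point x, -y, -z); pixel columns grow to the right and rows downward; lengths in m; the calibration is good to about 2 mm. A picture is of the moment at which its call begins: read the wrist's pose just before it. There is no depth.
- robot.close_job(): hands the job in; it is judged then, once.
The state is a dict: "time": time; "joint_positions": joint angles; "qvel": joint speeds; "joint_torque": joint torques, N m; "tool_pos": TCP position; "ee_rot": TCP orientation; "wrist_force": force on the tool from outside, world axes, zero at the start; "wrist_torque": the same for the moment, N m; "width": finger opening in m; "finger_force": force on a finger pad.
Only numpy, scipy, OpenCV 4.12 (cv2) and the standard library are available. Lean on these libraries where they do the work, as an engineer would, in place of code of your own. Each camera call takes 0.05 s, during which the arm holds its last target. There are 200 camera calls.

## Working session

There is one attempt and no reset: what is moved stays moved. The work goes in short steps, Python scripts to look and compute and a tool call to move; the robot and the scene stay as the last step left them, time stands still between calls to the robot, and variables do not carry over. Pictures are saved under pics/ and viewed, at most 10 in all, crops included, and the job is handed in when it is done.

Besides the shell and the picture viewer there is one more tool, called after ">>>" by a JSON object that holds its "fn" and its "kwargs". carry_out: Moves the arm, as the interface text tells. Shift numbers are shares of 0.15 m and turn numbers shares of 180 degrees, none past 1 either way. Its arguments: {"type":"object","properties":{"motion":{"type":"string"},"grip":{"type":"number"}},"required":["motion"]}

```bash
mkdir -p pics; ls; cat > h.py <<'E'
import numpy as np, cv2
from bench import robot, snapshot
def save(s,f): cv2.imwrite('pics/'+f, cv2.cvtColor(s['image'],cv2.COLOR_RGB2BGR))
def ray(s,u,v,P=None):
    P=s['pose'] if P is None else P
    d=np.array([(u-s['cx'])/s['fx'],-(v-s['cy'])/s['fy'],-1.])
    return P[:3,3],P[:3,:3]@d
def onz(s,u,v,z):
    o,d=ray(s,u,v); return o+d*(z-o[2])/d[2]
E
python3 - <<'E'
from h import *
o=robot.get_obs(); print({k:np.round(v,3) for k,v in o.items()})
a=snapshot('scene');b=snapshot('top');save(a,'scene.png');save(b,'top.png')
for s in(a,b): print({k:(np.round(v,3) if k!='image' else 0) for k,v in s.items()})
np.save('a.npy',a,allow_pickle=True);np.save('b.npy',b,allow_pickle=True)
E
```

```text
pics
{'time': np.float64(0.0), 'joint_positions': array([ 1.141,  0.088,  1.372, -0.   ,  1.684, -0.103]), 'qvel': array([ 0.   ,  0.002,  0.   , -0.   ,  0.002, -0.   ]), 'joint_torque': array([-1.0000e-03, -3.4018e+01, -3.0243e+01,  7.2000e-02,  3.3000e-02,
       -0.0000e+00]), 'tool_pos': array([0.176, 0.52 , 0.218]), 'ee_rot': array([-3.139, -0.   ,  2.815]), 'wrist_force': array([-0.09 , -0.924, -0.283]), 'wrist_torque': array([ 0.025, -0.014, -0.026]), 'finger_force': np.float64(0.0), 'width': np.float64(0.094)}
{'image': 0, 'fx': np.float64(468.156), 'fy': np.float64(468.156), 'cx': np.float64(256.843), 'cy': np.float64(191.033), 'pose': array([[ 0.595,  0.355, -0.721, -0.378],
       [-0.803,  0.239, -0.545, -0.575],
       [-0.021,  0.904,  0.428,  0.667],
       [ 0.   ,  0.   ,  0.   ,  1.   ]])}
{'image': 0, 'fx': np.float64(475.568), 'fy': np.float64(475.568), 'cx': np.float64(254.679), 'cy': np.float64(192.448), 'pose': array([[ 0.015,  0.989, -0.146,  0.314],
       [-1.   ,  0.014, -0.009,  0.106],
       [-0.007,  0.146,  0.989,  1.542],
       [ 0.   ,  0.   ,  0.   ,  1.   ]])}
```

```bash
python3 - <<'E'
import cv2
for f in('scene','top'):
    i=cv2.imread(f'pics/{f}.png'); cv2.imwrite(f'pics/{f}2.png',cv2.resize(i,None,fx=1.56,fy=1.56,interpolation=3))
E
```

```text
(no output)
```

View pics/scene2.png

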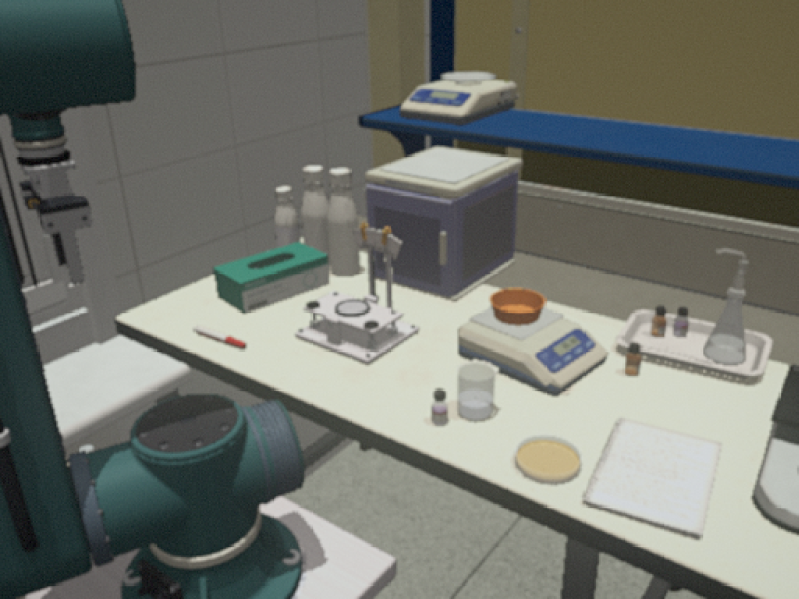

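View pics/top2.png

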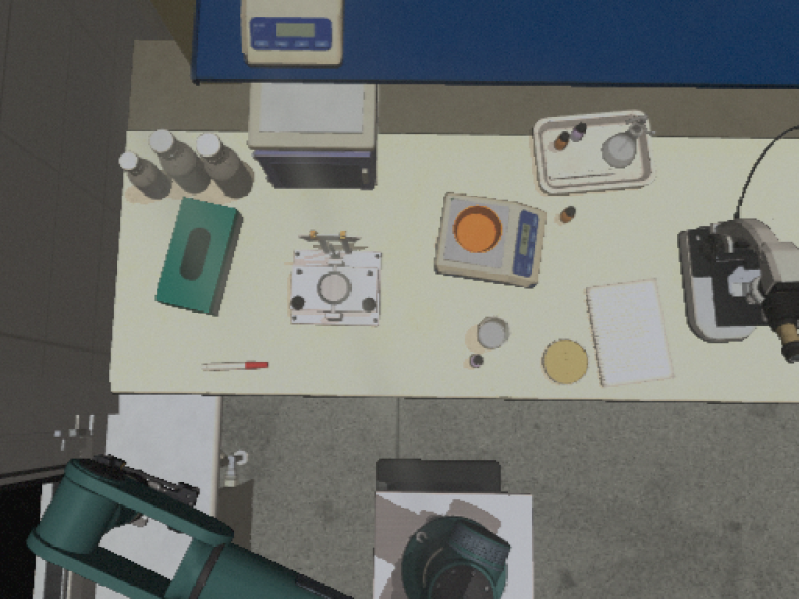

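The scene view shows the mount with its riders at about (363,229) and (388,232). In the top view the pads are at about (298,303) and (369,305) and the riders at (313,233) and (343,235), all at 1.56x. Next I'll measure them.

```bash
cat >> h.py <<'E'
def blobs(m,amin=4):
    n,l,st,c=cv2.connectedComponentsWithStats(m.astype(np.uint8)); return [(st[i,4],c[i].round(2)) for i in range(1,n) if st[i,4]>=amin]
def tri(s1,p1,s2,p2):
    A=[];b=[]
    for s,p in((s1,p1),(s2,p2)):
        o,d=ray(s,*p); d=d/np.linalg.norm(d); M=np.eye(3)-np.outer(d,d); A.append(M);b.append(M@o)
    x=np.linalg.lstsq(np.vstack(A),np.hstack(b),rcond=None)[0]; return x
E
python3 - <<'E'
from h import *
a=np.load('a.npy',allow_pickle=True).item();b=np.load('b.npy',allow_pickle=True).item()
def box(s,x0,y0,x1,y1):
    m=np.zeros(s['image'].shape[:2],bool); m[y0:y1,x0:x1]=1; return m
ib=b['image'].astype(int); ia=a['image'].astype(int)
for n,s,i,B in(('top',b,ib,(183,140,250,212)),('scene',a,ia,(190,135,270,230))):
    M=box(s,*B)
    print(n,'dark',blobs(M&(i.max(2)<60),10))
    print(n,'brass',blobs(M&(i[...,0]-i[...,2]>60),3))
E
```

```text
top dark []
top brass [(np.int32(8), array([199.88, 149.12])), (np.int32(8), array([219.12, 149.12])), (np.int32(3), array([219., 152.]))]
scene dark []
scene brass [(np.int32(7), array([232.71, 144.  ])), (np.int32(11), array([247.45, 146.73]))]
```

```bash
python3 - <<'E'
from h import *
a=np.load('a.npy',allow_pickle=True).item();b=np.load('b.npy',allow_pickle=True).item()
L=onz(b,298/1.5625,303/1.5625,.066);R=onz(b,369/1.5625,305/1.5625,.066);print(L,R,L-R)
print(tri(a,(232.7,144),b,(199.9,149.1)),tri(a,(247.45,146.7),b,(219.1,149.5)))
w=snapshot('wrist');print({k:(np.round(v,4) if k!='image' else 0) for k,v in w.items()})
E
```

```text
[0.5238607  0.31930077 0.066     ] [0.52184098 0.17658578 0.066     ] [0.00201972 0.142715   0.        ]
[0.6367608  0.27821199 0.19738205] [0.63579207 0.22207611 0.20025695]
{'image': 0, 'fx': np.float64(325.4441), 'fy': np.float64(325.4441), 'cx': np.float64(263.7507), 'cy': np.float64(191.2655), 'hand_eye': array([[-6.000e-04,  9.688e-01,  2.479e-01,  7.250e-02],
       [ 1.000e+00,  5.000e-04,  5.000e-04,  7.000e-04],
       [ 3.000e-04,  2.479e-01, -9.688e-01, -1.660e-01],
       [ 0.000e+00,  0.000e+00,  0.000e+00,  1.000e+00]])}
```

```bash
cat >> h.py <<'E'
def R_of(e):
    from scipy.spatial.transform import Rotation as Ro
    return Ro.from_euler('xyz',e).as_matrix()
def togo(p,yaw):
    "shares of 0.15 m along tool axes and of 180 deg to reach p,yaw"
    o=robot.get_obs(); R=R_of(o['ee_rot']); d=R.T@(np.array(p)-o['tool_pos'])/.15
    t=-((yaw-o['ee_rot'][2]+np.pi)%(2*np.pi)-np.pi)/np.pi
    print('t',o['time'].round(2),'pos',o['tool_pos'].round(4),'rot',o['ee_rot'].round(4),'F',o['wrist_force'].round(2),'go',d.round(4),round(t,4)); return d,t
E
python3 -c "
from h import *
togo([.55,.33,.27],3.128)"
```

```text
Traceback (most recent call last):
  File "h.py", line 24, in togo
    print('t',o['time'].round(2),'pos',o['tool_pos'].round(4),'rot',o['ee_rot'].round(4),'F',o['wrist_force'].round(2),'go',d.round(4),round(t,4)); return d,t
              ^^^^^^^^^^^^^^^
AttributeError: 'float' object has no attribute 'round'
```

```bash
sed -i "s/o\['time'\].round(2)/round(o['time'],2)/" h.py; python3 -c "
from h import *
togo([.55,.33,.27],3.128)"
```

```text
t 0.15 pos [0.1764 0.5205 0.2186] rot [-3.1400e+00 -2.0000e-04  2.8148e+00] F [-0.27  0.97 -0.47] go [-2.7664 -0.4041 -0.3424] -0.0997
```

>>> {"fn": "carry_out", "kwargs": {"motion": "-0.1 -0.04 -0.04 0; -0.25 -0.1 -0.1 0; -0.4 -0.16 -0.16 0; -0.55 -0.22 -0.22 0; -0.7 -0.28 -0.28 0; -0.85 -0.34 -0.34 0; -1 -0.4 -0.34 0; -1 -0.4 -0.34 0", "grip": -1}}

```text
time: 0.95
tool_pos: [0.3019, 0.4137, 0.2714]
ee_rot: [3.141, 0.002, 2.81]
wrist_force: [-0.7, -0.6, 0.1]
width: 0.0335
finger_force: 0.0
```

>>> {"fn": "carry_out", "kwargs": {"motion": "-0.2 0 0 0; -0.4 0 0 0; -0.6 0 0 0; -0.8 0 0 0; -0.9 0 0 0; -1 0 0 0; -1 0 0 0; -1 0 0 0"}}

```text
time: 1.75
tool_pos: [0.4408, 0.3681, 0.2705]
ee_rot: [3.142, -0.001, 2.815]
wrist_force: [-0.3, -0.1, 0.4]
width: 0.0003
finger_force: 0.0
```

>>> {"fn": "carry_out", "kwargs": {"motion": "-0.15 0 0 -0.02; -0.3 0 0 -0.04; -0.45 0 0 -0.06; -0.6 0 0 -0.08; -0.7 0 0 -0.1; -0.77 0 0 -0.1; -0.77 0 0 -0.1; -0.77 0 0 -0.1"}}

```text
time: 2.55
tool_pos: [0.55, 0.3313, 0.2707]
ee_rot: [3.141, -0.0, 3.129]
wrist_force: [0.5, 0.6, 1.2]
width: 0.0003
finger_force: 0.0
```

```bash
python3 - <<'E'
from h import *
togo([.55,.33,.27],3.128)
o=robot.get_obs(); w=snapshot('wrist'); T=np.eye(4);T[:3,:3]=R_of(o['ee_rot']);T[:3,3]=o['tool_pos']
w['pose']=T@w['hand_eye']; np.save('w.npy',w,allow_pickle=True)
i=cv2.cvtColor(w['image'],cv2.COLOR_RGB2BGR); cv2.imwrite('pics/w1.png',cv2.resize(i,None,fx=1.5625,fy=1.5625,interpolation=3))
E
```

```text
t 2.55 pos [0.55   0.3313 0.2707] rot [ 3.1412e+00 -4.0000e-04  3.1290e+00] F [0.53 0.65 1.16] go [ 0.     -0.0087  0.0044] 0.0003
```

View pics/w1.png

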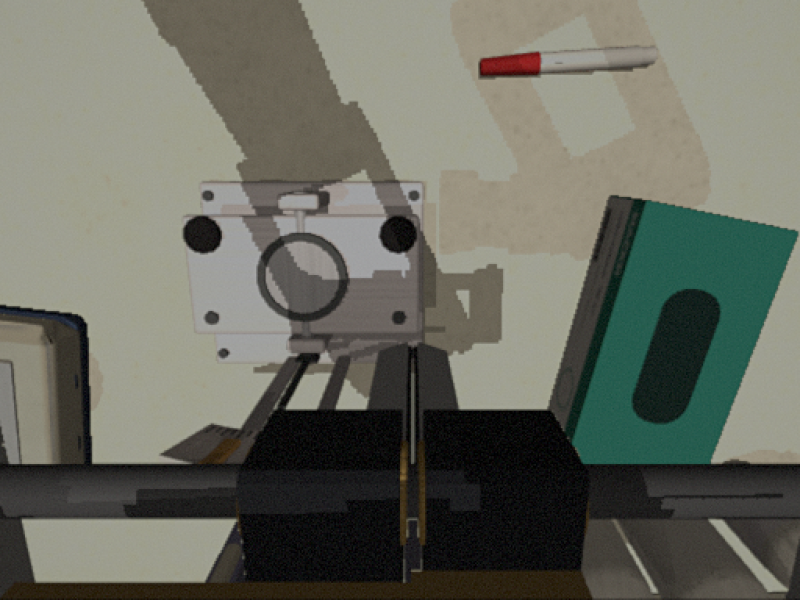

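The wrist view shows the right pad at (203,234) and the left pad at (398,234), at 1.5625x. The riders are hidden by the gripper, so I'll go higher and farther forward.

>>> {"fn": "carry_out", "kwargs": {"motion": "0 0 -0.15 0; -0.1 -0.1 -0.3 0; -0.2 -0.2 -0.45 0; -0.3 -0.35 -0.53 0; -0.4 -0.46 -0.53 0; -0.47 -0.56 -0.53 0; -0.47 -0.56 -0.53 0; -0.47 -0.56 -0.53 0"}}

```text
time: 3.4
tool_pos: [0.6197, 0.2462, 0.3493]
ee_rot: [3.141, -0.002, 3.129]
wrist_force: [-1.2, -0.0, 0.3]
width: 0.0005
finger_force: 0.0
```

```bash
cat >> h.py <<'E'
def wrist():
    o=robot.get_obs(); w=snapshot('wrist'); T=np.eye(4);T[:3,:3]=R_of(o['ee_rot']);T[:3,3]=o['tool_pos']
    w['pose']=T@w['hand_eye']; return w
E
python3 - <<'E'
from h import *
w=np.load('w.npy',allow_pickle=True).item()
def pads(w,lo=45):
    g=w['image'].max(2); n=[]
    for a,c in blobs(g<lo,200):
        if a<900 and c[1]<300: n.append((int(a),c.tolist(),onz(w,*c,.066).round(4).tolist()))
    return n
print(pads(w))
togo([.62,.247,.35],3.128)
w=wrist(); np.save('w2.npy',w,allow_pickle=True); print(pads(w))
i=cv2.cvtColor(w['image'],cv2.COLOR_RGB2BGR); cv2.imwrite('pics/w2.png',cv2.resize(i,None,fx=1.5625,fy=1.5625,interpolation=3))
E
```

```text
[(422, [129.12, 149.63], [0.5216, 0.1793, 0.066]), (417, [254.69, 149.48], [0.5233, 0.3222, 0.066]), (206, [205.73, 195.48], [0.5767, 0.2634, 0.066])]
t 3.4 pos [0.6197 0.2462 0.3493] rot [ 3.1413e+00 -1.7000e-03  3.1291e+00] F [-1.24 -0.04  0.31] go [-0.0021  0.0054 -0.0044] 0.0003
[(214, [36.12, 5.39], [0.4195, -0.0336, 0.066]), (332, [210.86, 89.47], [0.5223, 0.1785, 0.066]), (306, [318.94, 89.47], [0.5242, 0.3211, 0.066]), (262, [130.72, 188.45], [0.6553, 0.0574, 0.066])]
```

View pics/w2.png

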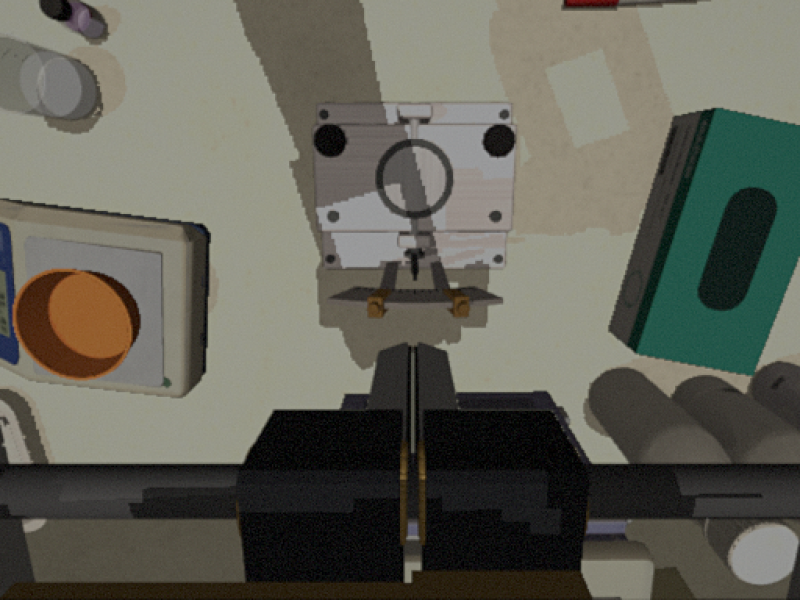

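The riders show clearly at (376,304) and (460,303), with the pointer's tip at about (414,277).

```bash
python3 - <<'E'
from h import *
w=np.load('w2.npy',allow_pickle=True).item(); i=w['image'].astype(int)
m=np.zeros(i.shape[:2],bool); m[175:210,225:310]=1
m&=(i[...,0]-i[...,2]>35)
ex=np.array([1,-.0126]); ey=np.array([.0126,1]); mid=np.array([.5229,.2503])
for a,c in blobs(m,10):
    l=m.copy(); ys,xs=np.nonzero(m&(abs(np.arange(512)-c[0])<12)[None,:])
    print(a,c,xs.min(),xs.max(),ys.min(),ys.max())
    o,d=ray(w,*c)
    for xm in(.067,.072,.077):   # plane x_mount, pads at about -0.035
        x0=mid+ex*(xm+.036); t=((x0-o[:2])@ex)/(d[:2]@ex); p=o+t*d; print('  ',xm,p.round(4),'ang',np.arctan2((p[:2]-mid)@ey,p[2]-.055).round(4))
    for z in(.195,.2,.205):
        p=onz(w,*c,z); print('  z',z,p.round(4),((p[:2]-mid)@ex).round(4),np.arctan2((p[:2]-mid)@ey,z-.055).round(4))
for yy in range(160,190): print(yy,i[yy,255:276].max(1))
E
```

```text
127 [239.84 195.94] 235 247 185 203
   0.067 [0.6256 0.2249 0.2252] ang -0.1409
   0.072 [0.6306 0.2234 0.2066] ang -0.167
   0.077 [0.6356 0.2219 0.1881] ang -0.2
  z 0.195 [0.6337 0.2225 0.195 ] 0.1111 -0.1867
  z 0.2 [0.6324 0.2229 0.2   ] 0.1098 -0.1779
  z 0.205 [0.631  0.2233 0.205 ] 0.1085 -0.1696
128 [294.62 195.88] 285 300 186 202
   0.067 [0.6262 0.2755 0.2251] ang 0.1543
   0.072 [0.6313 0.2772 0.2065] ang 0.1845
   0.077 [0.6363 0.279  0.1879] ang 0.2227
  z 0.195 [0.6344 0.2783 0.195 ] 0.1111 0.2071
  z 0.2 [0.633  0.2778 0.2   ] 0.1098 0.1969
  z 0.205 [0.6317 0.2774 0.205 ] 0.1084 0.1873
160 [154 155 159 147 115  61  36  39  51  54  56  55  51  28  28  83  81  75
  75  76  73]
161 [154 154 153 112  55  20  23  31  39  44  45  48  43  20   6  27  43  71
  77  77  73]
162 [155 154 155 110  53  41  39  46  29  30  31  38  40  28  21  12  40  69
  75  74  70]
163 [155 156 157 118  72  54  57  61  32  17  14  20  42  40  26  29  51  78
  82  85  84]
164 [151 152 152 136 111  93  76  63  37  14  16  21  46  42  39  47  59  94
 102 102 101]
165 [151 150 152 150 150 137 113  7
[... 1363 characters left out ...]
  98  99 100]
181 [101  99  98  99 101 104 102 102  99 102 101 102 102 105 100 101  96 103
 103  98 100]
182 [ 98  97  98 102 103  99 101 101 101 102 101 105 102 101 103 103  97 102
 101 102 100]
183 [102 101 100 105 103 102 103 104 102 104 100 106 104 104 102 105 102 102
 102 103 101]
184 [99 90 98 97 95 96 94 99 95 96 94 96 92 98 96 92 95 98 97 97 98]
185 [55 42 59 64 61 47 51 58 62 55 43 56 62 63 57 52 52 62 64 49 58]
186 [32 33 46 50 49 38 36 49 48 48 17 52 45 48 41 24 47 46 48 38 35]
187 [42 43 40 53 51 51 48 53 56 42 22 44 47 50 48 51 52 51 50 49 38]
188 [50 55 54 53 47 51 50 49 52 52 39 48 47 50 51 55 48 51 51 52 49]
189 [49 53 48 50 51 52 46 51 47 58 52 55 55 49 44 56 55 44 51 48 54]
```

```bash
python3 - <<'E'
from h import *
w=np.load('w2.npy',allow_pickle=True).item(); i=w['image'].astype(int)
mid=np.array([.5229,.2503]); ey=np.array([.0126,1])
f=(i[...,0]-i[...,2])
for y in range(183,206):
    r=[]
    for x0,x1 in((228,252),(282,306)):
        xs=np.nonzero(f[y,x0:x1]>30)[0]+x0
        if len(xs)<2: continue
        c=xs.mean(); p=onz(w,c,y,.207); r+=[xs.min(),xs.max(),int(f[y,xs].mean()),int(i[y,xs].max(1).mean()),p[0].round(4),round((p[:2]-mid)@ey/.152,3)]
    print(y,*r)
E
python3 - <<'E'
import cv2
i=cv2.imread('pics/w1.png'); 
a=cv2.imread('pics/w2.png')[240:340,310:530]; b=cv2.imread('pics/scene2.png')[200:380,290:430]
a=cv2.resize(a,(440,200),interpolation=3); b=cv2.resize(b,(350,450),interpolation=3)
import numpy as np; o=np.zeros((450,800,3),'uint8'); o[:200,:440]=a;o[:,445:795]=b; cv2.imwrite('pics/c1.png',o)
E
```

```text
183
184
185 242 244 37 45 0.6195 -0.146
186 243 249 36 45 0.6205 -0.127 284 293 34 45 0.6211 0.143
187 242 248 34 47 0.6215 -0.132 285 294 35 49 0.6221 0.149
188 239 247 34 46 0.6225 -0.144 285 295 35 49 0.6231 0.148
189 239 247 33 47 0.6235 -0.147 287 298 35 54 0.6241 0.173
190 235 246 44 72 0.6245 -0.166 287 299 48 74 0.6252 0.174
191 235 245 58 91 0.6255 -0.166 289 299 54 85 0.6262 0.181
192 235 244 57 93 0.6265 -0.17 290 299 49 78 0.6272 0.184
193 235 244 49 81 0.6275 -0.169 290 299 47 70 0.6282 0.185
194 235 244 44 71 0.6285 -0.17 290 299 43 68 0.6292 0.185
195 235 244 47 77 0.6295 -0.17 290 299 46 78 0.6302 0.185
196 235 244 52 86 0.6305 -0.172 290 300 50 81 0.6313 0.188
197 235 245 48 81 0.6316 -0.167 290 300 50 83 0.6323 0.188
198 235 245 51 82 0.6326 -0.167 287 300 48 79 0.6333 0.179
199 235 245 51 85 0.6336 -0.167 289 299 51 81 0.6343 0.182
200 235 245 53 86 0.6346 -0.167 289 299 50 81 0.6353 0.182
201 235 244 56 92 0.6356 -0.171 290 299 54 85 0.6363 0.186
202 235 244 51 91 0.6367 -0.171 291 299 46 89 0.6374 0.189
203 240 243 36 91 0.6377 -0.158
204
205
```

View pics/c1.png

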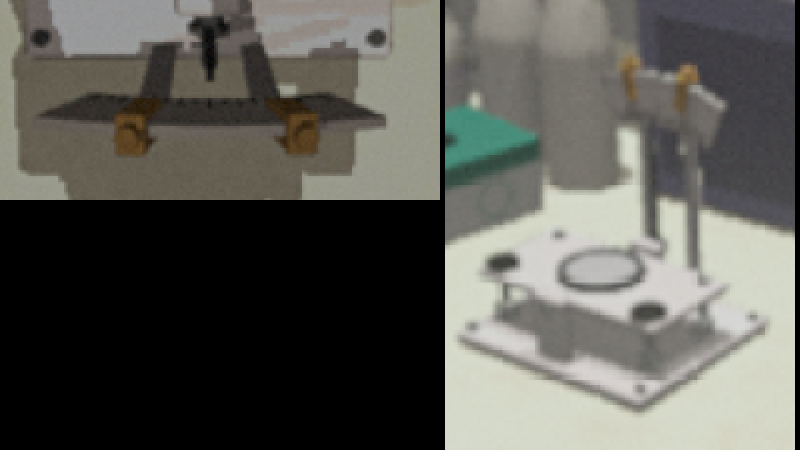

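The crop shows the saddles straddling the rim with knobs on top, and the scale's centre tick in line with the pointer. I estimate the left rider at about 0.19 and the right at about 0.17. Moving above the left pad.

>>> {"fn": "carry_out", "kwargs": {"motion": "0.2 0.15 0 0; 0.4 0.3 0 0; 0.6 0.45 0 0; 0.64 0.5 0.2 0; 0.64 0.5 0.5 0; 0.64 0.5 0.8 0; 0.64 0.5 1 0; 0.64 0.5 1 0"}}

```text
time: 4.25
tool_pos: [0.5211, 0.3217, 0.1935]
ee_rot: [-3.136, -0.011, 3.131]
wrist_force: [-0.1, 0.7, -0.7]
width: 0.0006
finger_force: 0.0
```

```bash
python3 -c "
from h import *
togo([.5237,.3215,.09],3.128)"
```

```text
t 4.25 pos [0.5211 0.3217 0.1935] rot [-3.1364 -0.0112  3.1308] F [-0.11  0.74 -0.69] go [-0.0247  0.0025  0.6899] 0.0009
```

>>> {"fn": "carry_out", "kwargs": {"motion": "0 0 0.1 0; 0 0 0.25 0; 0 0 0.4 0; 0 0 0.55 0; 0 0 0.65 0; 0 0 0.7 0; 0 0 0.7 0; 0 0 0.7 0"}}

```text
time: 5.05
tool_pos: [0.526, 0.3225, 0.0965]
ee_rot: [3.14, 0.002, 3.129]
wrist_force: [0.1, 0.4, 0.4]
width: 0.0007
finger_force: 0.0
```

```bash
python3 - <<'E'
from h import *
togo([.5237,.3215,.08],3.128)
w=wrist(); 
for a,c in blobs(w['image'].max(2)<45,300): print(a,c,onz(w,*c,.066).round(4))
i=cv2.cvtColor(w['image'],cv2.COLOR_RGB2BGR); cv2.imwrite('pics/w3.png',i)
togo([.5237,.3215,.08],3.128)
E
```

```text
t 5.05 pos [0.526  0.3225 0.0965] rot [3.1404e+00 2.2000e-03 3.1291e+00] F [0.06 0.39 0.41] go [ 0.0153 -0.0071  0.1098] 0.0003
454 [472.6  205.81] [0.5153 0.4552 0.066 ]
1430 [ 39.21 219.64] [0.5208 0.1804 0.066 ]
33945 [259.16 314.48] [0.5919 0.3193 0.066 ]
1238 [465.03 357.92] [0.6296 0.4666 0.066 ]
t 5.1 pos [0.5261 0.3225 0.0967] rot [3.1401e+00 2.7000e-03 3.1289e+00] F [0.58 0.16 0.65] go [ 0.0165 -0.0072  0.1115] 0.0003
```

View pics/w3.png

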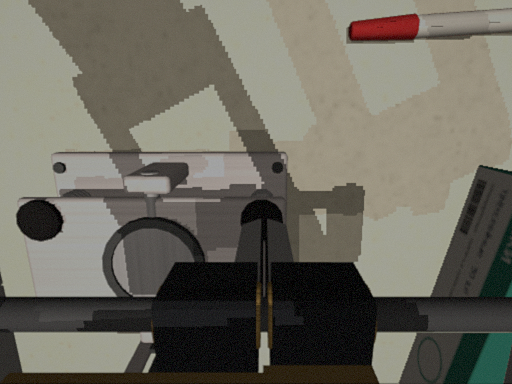

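The view shows the closed fingertips over the left pad at (262,210) and the right pad at (39,220). Pressing slowly.

>>> {"fn": "carry_out", "kwargs": {"motion": "0.01 -0.005 0.03 0; 0.01 -0.005 0.06 0; 0.01 -0.005 0.09 0; 0.01 -0.005 0.11 0; 0.01 -0.005 0.125 0; 0.01 -0.005 0.14 0; 0.01 -0.005 0.155 0; 0.01 -0.005 0.165 0"}}

```text
time: 5.9
tool_pos: [0.5236, 0.3219, 0.0706]
ee_rot: [3.14, 0.0, 3.129]
wrist_force: [-1.6, 2.7, 3.0]
width: 0.0006
finger_force: 1.9
```

```bash
python3 - <<'E'
from h import *
togo([.5237,.3215,.066],3.128)
a=snapshot('scene'); w=wrist(); np.save('s1.npy',a,allow_pickle=True)
togo([.5237,.3215,.066],3.128)
cv2.imwrite('pics/w4.png',cv2.cvtColor(w['image'],cv2.COLOR_RGB2BGR))
i=cv2.cvtColor(a['image'],cv2.COLOR_RGB2BGR)
j=cv2.cvtColor(np.load('a.npy',allow_pickle=True).item()['image'],cv2.COLOR_RGB2BGR)
c=[cv2.resize(k[135:235,185:275],None,fx=4.4,fy=4.4,interpolation=3) for k in(j,i)]
cv2.imwrite('pics/c2.png',np.hstack(c))
E
```

```text
t 5.9 pos [0.5236 0.3219 0.0706] rot [3.1403e+00 2.0000e-04 3.1292e+00] F [-1.63  2.71  3.02] go [-0.0004 -0.0028  0.0307] 0.0004
t 6.0 pos [0.5237 0.3219 0.0705] rot [3.1404e+00 2.0000e-04 3.1292e+00] F [-1.37  2.61  3.17] go [-0.0004 -0.0024  0.0299] 0.0004
```

View pics/c2.png

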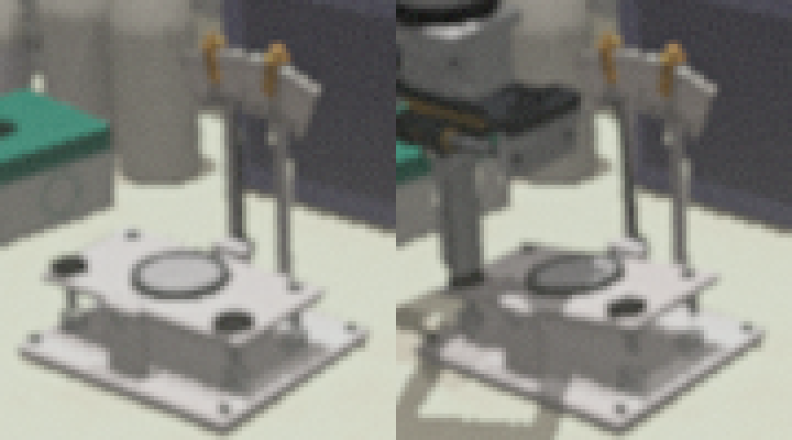

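The scene shows the right pad raised by about 3.4 px, while the thin pointer isn't readable in this camera. I'll get the tilt from the right pad's motion.

```bash
cat >> h.py <<'E'
from scipy.optimize import minimize_scalar
MID=np.array([.5229,.2503]); EY=np.array([.0126,1.])
def proj(s,p):
    P=s['pose']; q=P[:3,:3].T@(p-P[:3,3]); return np.array([s['cx']-s['fx']*q[0]/q[2], s['cy']+s['fy']*q[1]/q[2]])
def padpt(side,a,h=.011):  # side +1 left
    y=side*.072; Y=y*np.cos(a)-h*np.sin(a)*-1; z=.055-y*np.sin(a)+h*np.cos(a)
    return np.append(MID+EY*Y,z)
def dark(s,c,r=9,th=68):
    x,y=np.round(c).astype(int); g=s['image'].max(2)[y-r:y+r+1,x-r:x+r+1]
    b=[(a,q+[x-r,y-r]) for a,q in blobs(g<th,8)]
    return min(b,key=lambda t:np.linalg.norm(t[1]-c)) if b else None
def tilt(s,ref,side):
    "tilt from a pad's shift in the scene view against the level picture"
    r0=dark(ref,proj(ref,padpt(side,0))); off=r0[1]-proj(ref,padpt(side,0))
    a=0.
    for _ in range(3):
        m=dark(s,proj(s,padpt(side,a))+off)
        f=lambda t:np.sum((proj(s,padpt(side,t))+off-m[1])**2)
        res=minimize_scalar(f,bounds=(-.34,.34),method='bounded'); a=res.x
    return a,res.fun**.5,r0,m
E
python3 - <<'E'
from h import *
a=np.load('a.npy',allow_pickle=True).item();s=np.load('s1.npy',allow_pickle=True).item()
print(tilt(s,a,-1)); 
print([proj(s,padpt(-1,t)).round(1).tolist() for t in(0,.1,.2)])
w=np.load('w2.npy',allow_pickle=True).item(); print(onz(w,265.1,178.5,.167), MID-EY@np.eye(2)*0)
E
```

```text
Traceback (most recent call last):
  File "h.py", line 41, in tilt
    r0=dark(ref,proj(ref,padpt(side,0))); off=r0[1]-proj(ref,padpt(side,0))
                                              ~~^^^
TypeError: 'NoneType' object is not subscriptable
```

```bash
python3 - <<'E'
from h import *
a=np.load('a.npy',allow_pickle=True).item();s=np.load('s1.npy',allow_pickle=True).item()
print(proj(a,padpt(-1,0)),proj(a,padpt(1,0)))
print(a['image'].max(2)[200:216,228:250]);print(s['image'].max(2)[197:213,228:250])
E
```

```text
[236.473148   206.31746158] [199.21508243 193.68349498]
[[161 150 133 117  99  89 105 148 188 207 213 212 212 212 212 212 212 211
  212 213 213 202]
 [101  90  94  97 106 125 166 192 207 214 213 212 212 212 211 212 213 212
  212 213 214 209]
 [105 113 132 165 176 184 202 213 213 215 213 213 214 213 214 213 213 212
  213 212 212 213]
 [181 180 188 204 211 213 214 216 214 214 213 213 213 214 213 213 212 212
  212 213 213 214]
 [212 211 213 214 216 215 213 212 207 202 202 203 208 211 214 213 213 213
  210 213 214 212]
 [215 215 214 213 216 210 200 187 176 164 159 164 179 191 206 213 214 213
  213 213 211 206]
 [213 214 212 213 211 195 163 125 105  97  96 101 110 138 178 205 214 212
  214 209 198 182]
 [213 214 213 215 203 166 109  79  69  72  71  71  69  86 143 196 214 212
  203 191 174 159]
 [199 207 210 212 194 145  85  68  72  78  76  75  67  75 132 191 207 195
  178 164 172 180]
 [163 177 190 198 187 142  90  75  76  74  75  84  92 110 154 185 183 162
  142 149 176 187]
 [123 135 150 164 166 140 110 108 103 105 121 133 151 157 167 163 147 123
  121 138 155 151]
 [116 112 115 123 132
[... 1233 characters left out ...]
7  67  88 134 187 199 185 162
  159 173 190 204]
 [196 202 206 207 175 118  80  84  99 102 104 117 149 167 176 172 165 174
  189 203 211 214]
 [158 166 177 179 166 141 123 142 158 168 171 171 174 170 155 152 174 200
  211 215 215 215]
 [115 125 130 136 134 134 132 154 172 183 185 178 163 144 135 148 175 195
  205 211 213 214]
 [111 112 111 112 113 114 117 125 136 145 148 144 128 121 127 140 150 160
  180 192 194 194]
 [117 114 115 114 115 113 114 112 106 105 107 105 106 113 121 129 132 135
  150 156 153 151]
 [118 113 118 117 116 119 117 116 106  98  94 101 113 117 118 121 121 121
  129 132 131 119]
 [121 115 120 122 118 116 117 119 114 104  96 101 112 120 118 120 117 116
  123 119 111 105]]
```

Threshold about 110 separates the pad.

```bash
sed -i 's/r=9,th=68/r=6,th=112/' h.py; python3 - <<'E'
from h import *
a=np.load('a.npy',allow_pickle=True).item();s=np.load('s1.npy',allow_pickle=True).item()
print(tilt(s,a,-1)); print(dark(a,proj(a,padpt(1,0))))
print([proj(s,padpt(-1,t)).round(1).tolist() for t in(0,.1,.2)])
w=np.load('w2.npy',allow_pickle=True).item(); print(onz(w,265.1,178.5,.167))
E
```

```text
(np.float64(0.13941106640738316), np.float64(0.27392625943772697), (np.int32(33), array([237.33, 207.94])), (np.int32(25), array([236.84, 204.52])))
(np.int32(23), array([200. , 195.3]))
[[236.5, 206.3], [236.0, 203.9], [235.3, 201.5]]
[0.62182778 0.24847259 0.167     ]
```

>>> {"fn": "carry_out", "kwargs": {"motion": "0 0 0.004 0; 0 0 0.008 0; 0 0 0.012 0; 0 0 0.016 0; 0 0 0.018 0; 0 0 0.02 0; 0 0 0.02 0; 0 0 0.02 0"}}

```text
time: 6.8
tool_pos: [0.5238, 0.3215, 0.0674]
ee_rot: [3.141, 0.0, 3.129]
wrist_force: [-1.9, 4.3, 3.8]
width: 0.0003
finger_force: 2.5
```

```bash
python3 - <<'E'
from h import *
togo([.5237,.3215,.067],3.128)
s=snapshot('scene'); np.save('s2.npy',s,allow_pickle=True); a=np.load('a.npy',allow_pickle=True).item()
print(tilt(s,a,-1)[:2],tilt(s,a,-1)[3])
ex=np.array([1,-.0126])
tip=lambda t,r=.112: np.append(MID+ex*.098+EY*r*np.sin(t),.055+r*np.cos(t))
for t in(0,.14,.19): print(t,proj(s,tip(t)).round(1),proj(s,tip(t,.08)).round(1))
d=cv2.absdiff(a['image'],s['image']).max(2)[150:192,230:252]; print(a['image'].max(2)[156:186:2,226:252]); print(s['image'].max(2)[156:186:2,226:252])
E
```

```text
t 6.8 pos [0.5238 0.3215 0.0674] rot [3.141e+00 4.000e-04 3.129e+00] F [-1.88  4.25  3.82] go [ 0.0008 -0.0002  0.0026] 0.0003
(np.float64(-0.12210838229461274), np.float64(0.17611279602140195)) (np.int32(22), array([237.5 , 210.82]))
0 [237.4 157.1] [237.8 167.1]
0.14 [233.4 156.3] [235.  166.5]
0.19 [231.9 156.3] [233.9 166.5]
[[114 112 109 104 108 106  94  91  92  97 100  99 104 106 102 107 111 110
  112 110  97  99 101 106 110 111]
 [114 114 109 107 103  94  92  91  93  87  89  94  86  83  94 100 104 101
  102 102  95  98 100 108 112 110]
 [117 111 109 113 130 134 135 132 126 115  98  94  78  78  86  91  91  92
   98  96  88  89  96 104 112 110]
 [114 115 109 126 176 208 212 200 190 159 110  93  74  77  82  74  70  74
   67  73  90  90  88  97  98  99]
 [113 109 107 115 162 204 218 219 216 184 125  91  78  86  87  74  69  73
   63  73 101  99  99 100  93  90]
 [115 113 109 112 162 203 216 218 213 181 124  92  78  84  86  79  72  73
   67  88 132 126 103  97  82  75]
 [111 112 109 120 161 204 217 218 215 186 132  90  73  65  79  79  74  73
   73  74  84  90  97  99  79  68]
 [114 
[... 1802 characters left out ...]
82  79  76
   74  72  79  92  93 112 139 120]
 [113 114 109 117 136 157 178 194 205 185 128  80  87  89  89  86  90  82
   86  87  85  93 101 113 139 125]
 [140 169 184 191 206 213 217 219 218 203 151  90  87 100  89  82  86  85
   88  86  89  90  96 110 129 112]
 [214 217 218 216 217 216 216 217 215 200 150  85  89 139 140 126 120 104
   89  87  84  91  97 106 120 110]
 [216 215 215 216 215 214 216 216 216 207 165  91  89 155 200 213 209 196
  185 184 181 151 108 104 122 112]
 [215 215 216 214 215 216 217 214 218 212 177 107  75 139 198 216 216 214
  215 215 213 175 118 104 135 169]
 [215 215 216 215 216 217 216 216 218 214 178 110  72 133 195 217 217 216
  216 218 213 179 122 107 139 196]]
```

```bash
sed -i 's/def tilt(s,ref,side):/def tilt(s,ref,side,a=0.):/; /^    a=0\.$/d' h.py; python3 - <<'E'
from h import *
a=np.load('a.npy',allow_pickle=True).item();s=np.load('s2.npy',allow_pickle=True).item()
for th in(90,112,130):
    dark.__defaults__=(6,th)
    for k,h in(('s1',.14),('s2',.19)):
        r=tilt(np.load(k+'.npy',allow_pickle=True).item(),a,-1,h); print(th,k,r[0].round(3),r[1].round(2),r[3])
# right rear corner hole and whole-patch shift
s1=np.load('s1.npy',allow_pickle=True).item()
for n,x in(('s1',s1),('s2',s)):
    t=cv2.resize(a['image'][202:212,231:245],None,fx=8,fy=8,interpolation=3); b=cv2.resize(x['image'][194:216,226:250],None,fx=8,fy=8,interpolation=3)
    q=cv2.minMaxLoc(cv2.matchTemplate(b,t,cv2.TM_CCOEFF_NORMED)); print(n,q[1],(np.array(q[3])/8+[226,194]-[231,202]))
E
```

```text
90 s1 0.138 0.04 (np.int32(17), array([236.76, 204.59]))
90 s2 0.187 0.15 (np.int32(17), array([236.59, 203.35]))
112 s1 0.139 0.27 (np.int32(25), array([236.84, 204.52]))
112 s2 0.179 0.11 (np.int32(25), array([236.4, 203.6]))
130 s1 0.161 1.4 (np.int32(31), array([236.65, 204.61]))
130 s2 -0.05 0.59 (np.int32(125), array([235.8 , 210.14]))
s1 0.8803450465202332 [ 0. -3.]
s2 0.8259475231170654 [-1. -4.]
```

Tilt is about 0.185 against a target of about 0.19, well inside the rider's width. Hold, then release.

>>> {"fn": "carry_out", "kwargs": {"motion": "0 0 0 0; 0 0 0 0; 0 0 0 0; 0 0 0 0; 0 0 0 0; 0 0 0 0; 0 0 0 0; 0 0 0 0"}}

```text
time: 7.65
tool_pos: [0.5239, 0.3214, 0.0673]
ee_rot: [3.141, 0.0, 3.129]
wrist_force: [-0.1, 3.9, 5.5]
width: 0.0004
finger_force: 2.5
```

>>> {"fn": "carry_out", "kwargs": {"motion": "0 0 -0.1 0; 0 0 -0.25 0; 0 0 -0.35 0; 0 -0.15 -0.4 0; 0 -0.4 -0.4 0; 0 -0.65 -0.4 0; 0.01 -0.85 -0.4 0; 0.01 -0.95 -0.4 0"}}

```text
time: 8.45
tool_pos: [0.52, 0.1757, 0.1273]
ee_rot: [-3.139, -0.001, 3.126]
wrist_force: [-0.2, 0.1, 0.7]
width: 0.0006
finger_force: 0.0
```

>>> {"fn": "carry_out", "kwargs": {"motion": "0 0 0 0; 0 0 0.05 0; 0 0 0.1 0; 0 0 0.15 0; 0 0 0.18 0; 0 0 0.2 0; 0 0 0.2 0; 0 0 0.2 0"}}

```text
time: 9.25
tool_pos: [0.5205, 0.179, 0.0973]
ee_rot: [3.141, 0.0, 3.129]
wrist_force: [-0.1, 0.5, 0.5]
width: 0.0006
finger_force: 0.0
```

```bash
python3 - <<'E'
from h import *
togo([.522,.179,.0705],3.128)
s=snapshot('scene'); a=np.load('a.npy',allow_pickle=True).item(); np.save('s3.npy',s,allow_pickle=True)
for th in(90,112):
    dark.__defaults__=(6,th)
    try: print(tilt(s,a,1,0))
    except Exception as e: print(th,e,dark(a,proj(a,padpt(1,0))))
w=wrist(); 
for q,c in blobs(w['image'].max(2)<45,300): print(q,c,onz(w,*c,.066).round(4))
E
```

```text
t 9.25 pos [0.5205 0.179  0.0973] rot [3.1415e+00 2.0000e-04 3.1291e+00] F [-0.06  0.45  0.54] go [-0.01    0.0002  0.1788] 0.0004
(np.float64(0.006556019227709481), np.float64(0.08554476233220575), (np.int32(16), array([200.12, 195.06])), (np.int32(20), array([200.2, 195.2])))
(np.float64(0.0037534009092643466), np.float64(0.043268508850990636), (np.int32(23), array([200. , 195.3])), (np.int32(24), array([200.04, 195.38])))
34482 [251.75 317.53] [0.5895 0.1705 0.066 ]
1391 [480.46 224.16] [0.5226 0.3192 0.066 ]
```

The plate is back level. Now the right pad, target about 0.168, which puts the TCP at z of about 0.0686.

>>> {"fn": "carry_out", "kwargs": {"motion": "-0.01 0 0.04 0; -0.01 0 0.08 0; -0.01 0 0.11 0; -0.01 0 0.125 0; -0.01 0 0.14 0; -0.01 0 0.155 0; -0.01 0 0.168 0; -0.01 0 0.178 0"}}

```text
time: 10.15
tool_pos: [0.5218, 0.1783, 0.0708]
ee_rot: [-3.141, -0.0, 3.129]
wrist_force: [-1.6, -3.4, 3.6]
width: 0.0009
finger_force: 2.1
```

```bash
cat > t.py <<'E'
from h import *
togo([.522,.179,.0686],3.128)
s=snapshot('scene'); a=np.load('a.npy',allow_pickle=True).item(); np.save('s4.npy',s,allow_pickle=True)
for th in(90,100,112):
    dark.__defaults__=(6,th)
    try: r=tilt(s,a,1,-.14); print(th,r[0].round(3),r[1].round(2),r[3])
    except Exception as e: print(th,e)
E
python3 t.py
```

```text
t 10.15 pos [0.5218 0.1783 0.0708] rot [-3.1406 -0.      3.1289] F [-1.63 -3.44  3.63] go [-0.0011  0.0048  0.0144] 0.0003
90 -0.133 0.35 (np.int32(22), array([200.05, 192.32]))
100 -0.128 0.21 (np.int32(27), array([200.15, 192.52]))
112 -0.137 0.09 (np.int32(29), array([200.38, 192.55]))
```

Consistent with the left side (−0.135 at 0.0708). 2.1 mm more.

>>> {"fn": "carry_out", "kwargs": {"motion": "0 0 0.003 0; 0 0 0.006 0; 0 0 0.009 0; 0 0 0.012 0; 0 0 0.014 0; 0 0 0.014 0; 0 0 0.014 0; 0 0 0.014 0"}}

```text
time: 11.0
tool_pos: [0.522, 0.1787, 0.0685]
ee_rot: [-3.141, 0.0, 3.129]
wrist_force: [-2.1, -4.7, 3.1]
width: 0.0005
finger_force: 2.5
```

```bash
python3 t.py
```

```text
t 11.0 pos [0.522  0.1787 0.0685] rot [-3.1415e+00  3.0000e-04  3.1290e+00] F [-2.06 -4.7   3.1 ] go [ 0.0002  0.0018 -0.0005] 0.0003
90 -0.164 0.44 (np.int32(25), array([200.08, 191.68]))
100 -0.153 0.33 (np.int32(32), array([200.12, 192.  ]))
112 -0.168 0.03 (np.int32(35), array([200.43, 191.94]))
```

Tilt is about −0.165 against a target of 0.168. Hold, release, and go up and back, clear of the mount.

>>> {"fn": "carry_out", "kwargs": {"motion": "0 0 0 0; 0 0 0 0; 0 0 0 0; 0 0 0 0; 0 0 0 0; 0 0 0 0; 0 0 0 0; 0 0 0 0"}}

```text
time: 11.85
tool_pos: [0.522, 0.1788, 0.0685]
ee_rot: [3.142, 0.0, 3.129]
wrist_force: [-0.7, -4.9, 3.9]
width: 0.0005
finger_force: 2.5
```

>>> {"fn": "carry_out", "kwargs": {"motion": "0 0 -0.1 0; 0 0 -0.25 0; 0 0 -0.45 0; 0 0 -0.65 0; 0 0 -0.8 0; 0.1 0 -0.9 0; 0.2 0 -1 0; 0.2 0 -1 0"}}

```text
time: 12.65
tool_pos: [0.492, 0.181, 0.2218]
ee_rot: [3.137, 0.005, 3.131]
wrist_force: [-0.5, -0.4, -0.1]
width: 0.0007
finger_force: 0.0
```

>>> {"fn": "carry_out", "kwargs": {"motion": "0.1 0 0 0; 0.2 0 -0.1 0; 0.3 0 -0.2 0; 0.4 0 -0.3 0; 0.4 0 -0.3 0; 0.4 0 -0.3 0; 0.4 0 -0.3 0; 0.4 0 -0.3 0"}}

```text
time: 13.45
tool_pos: [0.4321, 0.1799, 0.2619]
ee_rot: [-3.141, -0.002, 3.129]
wrist_force: [0.3, 0.3, -0.1]
width: 0.0006
finger_force: 0.0
```

```bash
python3 - <<'E'
from h import *
togo([.522,.179,.1],3.128)
s=snapshot('scene'); a=np.load('a.npy',allow_pickle=True).item()
dark.__defaults__=(6,112)
print([tilt(s,a,k,0)[0].round(3) for k in(1,)])
cv2.imwrite('pics/end.png',cv2.cvtColor(s['image'],cv2.COLOR_RGB2BGR))
E
```

```text
t 13.45 pos [0.4321 0.1799 0.2619] rot [-3.1412e+00 -2.4000e-03  3.1288e+00] F [ 0.3   0.28 -0.09] go [-0.6022  0.002   1.078 ] 0.0003
[np.float64(0.0)]
```

View pics/end.png

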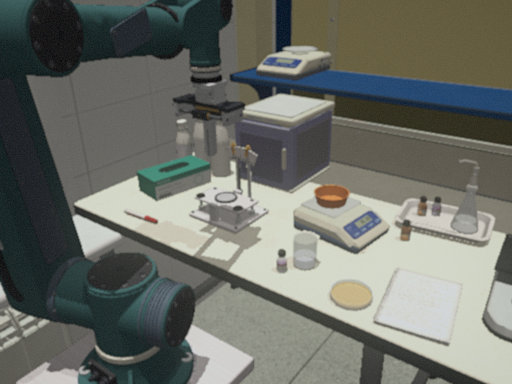

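The final view shows the plate level, with its pads at (200,195) and (237,208), the bystanders where they were and the gripper clear above. Handing in.

```bash
python3 -c "
from bench import robot
print(robot.close_job())"
```

```text
the job is handed in; nothing more can be done
None
```

I pressed the left pad to about 0.185 rad (rider at about 0.19) and then the right pad to about 0.165 rad (rider at about 0.17). Each was held for about a second, and the plate came back level both times; I inferred the tilts from pad motion in the camera images, because the pointer was too thin to read reliably. The gripper finished clear of the mount, nothing around it appears to have moved, and the job is handed in with no verdict returned.

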